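# Nest a specimen jar in its transport canister and lock the cover

## Task

Pack the specimen jar for transport: take it from the tilted carton and stand it, cap up, in the white lower half of the canister that is clamped in the bench holder, and let go. Then take the deep yellow cover from the carton, put it over the jar, feel for the turn at which it drops past the lugs, press it down against the spring and twist it clockwise, as seen from above, to its stop, so that it stays caught, level and centred, when you let go. Leave the brass retractor, the tape dispenser and the small carton where they are.

Things in the scene. Friction and masses are not known exactly. Their poses are not given: they have to be found in the camera images.
- jar: Specimen jar: pale body 40 mm across, 64 mm tall, under a blue cap (fixed on) 44 mm across, 22 mm tall: 86 mm in all, 0.08-0.17 kg. Origin: centre of its underside; z: its axis, to the cap. Starts in a 43 mm wide, 30 mm deep pocket of the carton's foam, so 56 mm stand out along the carton's z (may lean 3 deg). Draw it out along that axis.
- cover: Yellow cover of the canister, a deep hollow shell, mouth down: 80 mm across, 64 mm tall from mouth to crown, plus a grip bar on the crown. Origin: centre of its mouth; z: its axis, to the bar. 0.09-0.14 kg. Starts in an 81 mm wide, 12 mm deep pocket of the carton's foam, turned up to 0.7 rad from the carton's axes. Draw it out along the carton's z.
- cover_bar (a point): Point in the moulded grip bar on the cover's crown, 85 mm along the cover's z from its origin. The bar is 46 mm long (cover's x), 12 mm thick (cover's y), 28 mm tall (64 to 92 mm from the origin). Axes: the cover's.
- cover_mouth (a point): Centre of the cover's mouth (its origin). Inside: bore 72 mm, ceiling 60 mm above the mouth, four lugs at the cover's +x, +y, -x, -y sides, 16 mm along the rim, inner faces 60 mm apart across the axis, from 4 to 8 mm above the mouth.
- carton: Fixed open carton of dark foam, 158 by 270 mm with flaps, on a steel stand tilted 30 deg towards the robot. Origin: centre of the foam's underside, 75 mm over the bench; z: square to the foam, leaning 30 deg from vertical towards the robot; x: up the slope; y: level. Foam top at z = 45 mm, cardboard edge at 55 mm; cover pocket at y = -50 mm, jar pocket at y = +70 mm.
- holder: Fixed bench holder: grey plate 130 mm square, 12 mm thick, with a dark steel cup 100 mm across (top 32 mm over the bench) that clamps the white lower half of the canister, upright on the same axis; it cannot turn, slide or lift. Origin: centre of the plate's underside, on the bench; z up.
- canister_mouth (a point): Centre of the rim of the white lower half, 90 mm over the bench. Its axes are the holder's and do NOT tell at what turn the lower half is clamped. Lower half: body 76 mm across up to a shoulder 63 mm over the bench, then a neck 56 mm across outside, 47 mm inside. The cover goes over this neck.
- neck_lugs (a point): Point on the axis at the underside of the neck's four lugs (76 to 80 mm over the bench, 25 mm along the rim, 68 mm across, 90 deg apart). Their turn differs each time and is not measured: feel (or look) for the gaps; the cover drops past over about 0.25 rad in each 90 deg. Under each lug's clockwise end (from above) is a stop, under its other end a tooth 2.5 mm deep, between them the seat.
- cushion_rest (a point): Top of the unloaded cushion plate in the bore, 46 mm over the bench: sprung, 10 mm travel, 1.8 N/mm. The jar stands on it, its cap top 41 mm over the rim. Height of the cover's mouth over the bench: 76 mm on the lugs, about 71 dropped past them onto the sprung jar, under 65.5 (10 N push) to pass the teeth, 63 on the hard shoulder (14 N); 68 = locked, after a turn of up to 1 rad to the stop.
- retractor: Bystander: brass rake retractor lying flat, 200 mm long (its x), 52 mm wide, 15 mm high; origin under its middle. Leave it.
- tape_dispenser: Bystander: black tape dispenser with a tan roll, 150 mm (x) by 55 mm, 81 mm high; origin under its middle. Leave it.
- small_carton: Bystander: closed small carton, 100 mm (x) by 140 mm, 60 mm high; origin under its middle. Leave it.
There are look-alikes about, which are no part of the job. What is shaped like the jar but brown is not meant.

How it is judged:
On the way, in this order (a step that is already met when the one before it is completed fails the run):
1. the jar stands cap up in the lower half of the canister, let go of (horizontal distance between jar and canister_mouth below 0.007 m and z of jar in the frame of holder between 0.034 and 0.05 m and angle between jar's own z axis and vertical below 0.12 rad and contact force between the fingers and jar below 0.2 N), for 0.2 s.
2. the cover is locked on the lower half over the jar: turned in, lifted into its seats and let go of (z of cover in the frame of holder between 0.0667 and 0.0693 m and horizontal distance between cover and canister_mouth below 0.005 m and angle between cover's own z axis and vertical below 0.05 rad and horizontal distance between jar and canister_mouth below 0.007 m and z of jar in the frame of holder between 0.034 and 0.05 m and angle between jar's own z axis and vertical below 0.12 rad and contact force between the fingers and cover below 0.2 N), for 0.2 s.
At the end, for the whole second after the job is handed in: Cover at rest in its seats: mouth 66.7-69.3 mm above the bench (68 locked, 71 not turned in, <66 under the teeth), within 5 mm of the axis, 3 deg of level. Jar inside cap up (7 deg), underside 34-50 mm above the bench, within 7 mm of the axis. Bystanders moved under 30 mm (z of cover in the frame of holder between 0.0667 and 0.0693 m and horizontal distance between cover and canister_mouth below 0.005 m and angle between cover's own z axis and vertical below 0.05 rad and horizontal distance between jar and canister_mouth below 0.007 m and z of jar in the frame of holder between 0.034 and 0.05 m and angle between jar's own z axis and vertical below 0.12 rad and linear speed of each of cover, jar below 0.02 m/s and angular speed of cover below 0.2 rad/s); the robot touches nothing.
It fails at once if the retractor is shifted by more than 30 mm (distance of retractor from where it was at the start of the episode above 0.03 m).
It fails at once if the tape dispenser is shifted by more than 30 mm (distance of tape_dispenser from where it was at the start of the episode above 0.03 m).
It fails at once if the small carton is shifted by more than 30 mm (distance of small_carton from where it was at the start of the episode above 0.03 m).
It also fails if it takes over 70 s, if anything falls off the work surface, if the arm or the gripper's body presses on something with over 40 N, if the wrist force passes 120 N, or if a joint passes its speed limit or range.

## Robot

A 7-joint arm with a two-finger parallel gripper is mounted at the origin on the work surface. World frame = base frame: x ahead of the robot, y to its left, z up, the work surface at z = 0. Lengths are in m, angles in rad, forces in N, time in s.
With the tool pointing down it reaches from about 0.425 to 1.025 m from the base axis. Payload 3.6 kg.
Tool frame: the origin (TCP) lies where the fingers leave the gripper's body, on its centre line; the fingertips stand 73 mm ahead of it and the grasp point (between the pads) lies 54 mm ahead of it (robot.finger_overhang is the z of the fingertips in the tool frame, in m); z points along the fingers, y is the line along which they close (so a half turn about z gives the same grasp; the last joint's range is limited). The gripper opens to 85 mm and grips with 20 to 120 N. Pads are 22 mm wide; open, the fingers measure 114 mm over their backs; the gripper's body (76 mm by 85 mm) begins 54 mm behind the grasp point. The pads swing forward as they close: fully open they stand 13 mm farther back than shut.
Start: joints at [1.014, 0.591, 0.048, 1.609, -0.033, 0.943, -0.034], TCP at [0.324, -0.648, 0.304] pointing down, gripper open.
Joint ranges: [-2.69, 2.69], [-0.47, 2.24], [-1.27, 1.36], [0.19, 2.51], [-1.53, 4.68], [0.08, 2.07], [-3.09, 3.09]. Speed limits (rad/s): [2.57, 2.57, 3.14, 3.14, 3.14, 3.14, 3.14].

## Interface

Orientations are given as a unit quaternion [x, y, z, w].
In Python, from plant import robot gives the robot as it stands.
- The arm moves only by the shell command python3 -m inch 'ROWS'. ROWS is JSON, one flat list of numbers, 5 for each row, row after row: the opening, from 0 (shut) to 1 (fully open), then the shift along the world's x, y, z in m, then the turn about the world's z in rad. A call has 1 to 20 rows; each row shifts and turns the commanded pose from where the row before left it; what a row does not reach is not made up. A row lasts 1/12 s, in which the tool goes at most 41.7 mm and 7.16 degrees, less where a joint would pass 70% of its speed; a pose out of reach is approached as far as the arm can. A call is refused whole if a number of a shift passes 0.0417 or a number of a turn 0.125, either way. A call with a gripper value outside its range is refused whole. The fingers move at their own pace and stop on an object; the grip force is fixed at half the most. Time passes only in rows, so rows that do not move let the fingers close. It gives the time, the measured TCP pose, the force, the opening and the grip force at its end, in the units of the state.
- robot.get_obs(): the state, without advancing time (a new reading comes with each control period).
- robot.camera(name): name is "scene" or "top"; returns the picture (400x640x3 uint8, red, green, blue); there is no depth.
- robot.camera_info(name): a dict with "mtx" (3x3 intrinsics, pixels), "R" (3x3) and "t" (3): a world point X has camera coordinates R X + t. Camera axes: x right, y down, z forward; pixel columns grow to the right and rows downward; lengths in m; the calibration is good to about 2 mm. A picture is of the moment at which its call begins. camera_info takes no time and is no camera call.
- robot.finish_job(): hands the job in; it is judged then, once.
The state is a dict: "time_s": time; "qpos": joint angles; "joint_velocities": joint speeds; "effort": joint torques, N m; "position": TCP position; "eef_rot": TCP orientation; "ft_force": force on the tool from outside, world axes, zero at the start; "wrist_torque": the same for the moment, N m; "opening": finger opening in m; "grasp_force": force on a finger pad.
Only numpy, scipy, OpenCV 4.12 (cv2) and the standard library are available. Lean on these libraries where they do the work, as an engineer would, in place of code of your own. Each camera call takes 0.05 s, during which the arm holds its last target. There are 200 camera calls.

## Working session

There is one attempt and no reset: what is moved stays moved. The work goes in short steps, Python scripts to look and compute and a shell command to move; the robot and the scene stay as the last step left them, time stands still between calls to the robot, and variables do not carry over. Pictures are saved under pics/ and viewed, at most 10 in all, crops included, and the job is handed in when it is done.

```bash
ls; mkdir -p pics; cat > h.py <<'E'
import numpy as np, cv2
from plant import robot
def cam(n):
    return robot.camera(n)
def save(n,f):
    im=cam(n); cv2.imwrite('pics/'+f,cv2.cvtColor(im,cv2.COLOR_RGB2BGR)); return im
def ray(n,uv):
    c=robot.camera_info(n);K,R,t=[np.array(c[k]) for k in('mtx','R','t')]
    d=R.T@np.linalg.solve(K,[uv[0],uv[1],1.]); return -R.T@t,d
def onz(n,uv,z):
    o,d=ray(n,uv); return o+d*(z-o[2])/d[2]
def two(uv1,uv2,a='scene',b='top'):
    o1,d1=ray(a,uv1);o2,d2=ray(b,uv2)
    s=np.linalg.lstsq(np.c_[d1,-d2],o2-o1,rcond=None)[0]
    p,q=o1+d1*s[0],o2+d2*s[1]; return (p+q)/2,np.linalg.norm(p-q)
def px(n,X):
    c=robot.camera_info(n);K,R,t=[np.array(c[k]) for k in('mtx','R','t')]
    p=K@(R@np.array(X)+t); return p[:2]/p[2]
def st():
    o=robot.get_obs(); print({k:np.round(o[k],4).tolist() for k in('time_s','position','eef_rot','ft_force','wrist_torque','opening','grasp_force')})
E
python3 - <<'E'
from h import *
a=save('scene','s0.png');b=save('top','t0.png'); st()
for n in('scene','top'):
    o,d=ray(n,(320,200));print(n,o.round(3),d.round(3))
E
```

```text
pics
{'time_s': 0.1, 'position': [0.324, -0.6479, 0.3029], 'eef_rot': [0.9732, 0.2298, -0.0003, -0.001], 'ft_force': [-0.402, 0.2515, 0.4386], 'wrist_torque': [-0.0113, -0.0096, 0.0335], 'opening': 0.0858, 'grasp_force': 0.0}
scene [1.156 0.297 0.962] [-0.541 -0.326 -0.775]
top [ 0.389 -0.066  1.361] [ 0.147 -0.01  -0.989]
```

View pics/s0.png

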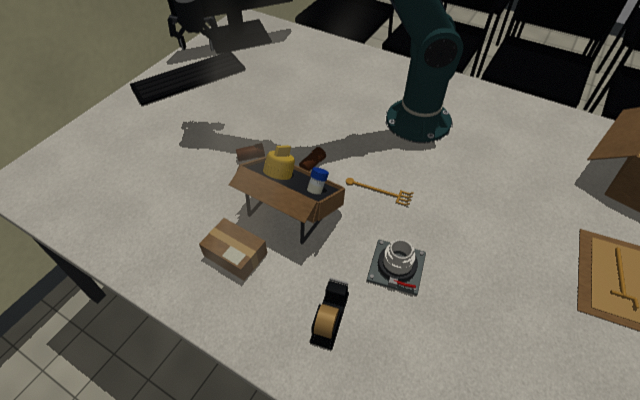

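View pics/t0.png

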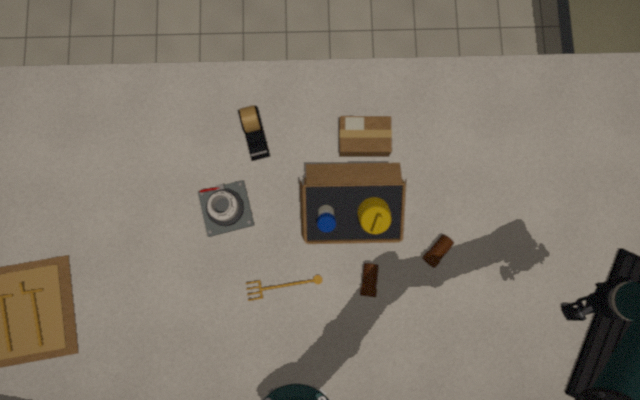

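The blue-capped jar is at scene (318,180) and top (326,218). The yellow cover is at scene (280,163) and top (375,216), and the holder is at scene (398,262) and top (222,207). The brown look-alikes lie at top (370,279) and (437,249). They are brown and on the bench, so they are not meant; the upright blue/pale one in the foam fits. I'll confirm this with an enlarged crop and measure.

```bash
python3 - <<'E'
from h import *
S=cv2.imread('pics/s0.png');T=cv2.imread('pics/t0.png')
a=cv2.resize(T[155:250,295:410],None,fx=4,fy=4,interpolation=cv2.INTER_CUBIC)
b=cv2.resize(T[175:240,195:260],(300,300),interpolation=cv2.INTER_CUBIC)
c=cv2.resize(S[135:225,225:350],(400,288),interpolation=cv2.INTER_CUBIC)
d=cv2.resize(S[235:297,362:430],(300,274),interpolation=cv2.INTER_CUBIC)
out=np.zeros((600,800,3),np.uint8)
out[:300,:363]=cv2.resize(a,(363,300));out[:300,400:700]=b;out[305:593,:400]=c;out[305:579,400:700]=d
cv2.imwrite('pics/crop0.png',out)
info={}
for n,I in(('scene',S),('top',T)):
    h=cv2.cvtColor(I,cv2.COLOR_BGR2HSV)
    for k,lo,hi in(('blue',(100,120,40),(125,255,255)),('yellow',(22,130,60),(34,255,255)),('plate',(85,15,40),(110,90,160))):
        m=cv2.inRange(h,np.array(lo),np.array(hi))
        cnt,_=cv2.findContours(m,0,2)
        for q in sorted(cnt,key=cv2.contourArea)[::-1][:2]:
            M=cv2.moments(q)
            if M['m00']>20: print(n,k,cv2.contourArea(q),round(M['m10']/M['m00'],1),round(M['m01']/M['m00'],1),cv2.boundingRect(q),[np.round(v,1).tolist() for v in cv2.minAreaRect(q)[:2]],round(cv2.minAreaRect(q)[2],1))
E
```

```text
scene blue 157.5 318.9 173.7 (311, 167, 17, 14) [[318.8, 173.7], [16.4, 11.7]] 18.4
scene yellow 632.0 279.0 164.9 (263, 146, 32, 34) [[279.3, 161.4], [29.0, 33.9]] 11.3
top blue 279.0 325.9 222.6 (317, 213, 19, 20) [[326.0, 222.5], [19.0, 18.0]] 90.0
top yellow 947.5 374.2 215.4 (358, 197, 34, 38) [[374.2, 215.2], [37.3, 32.6]] 78.7
```

View pics/crop0.png

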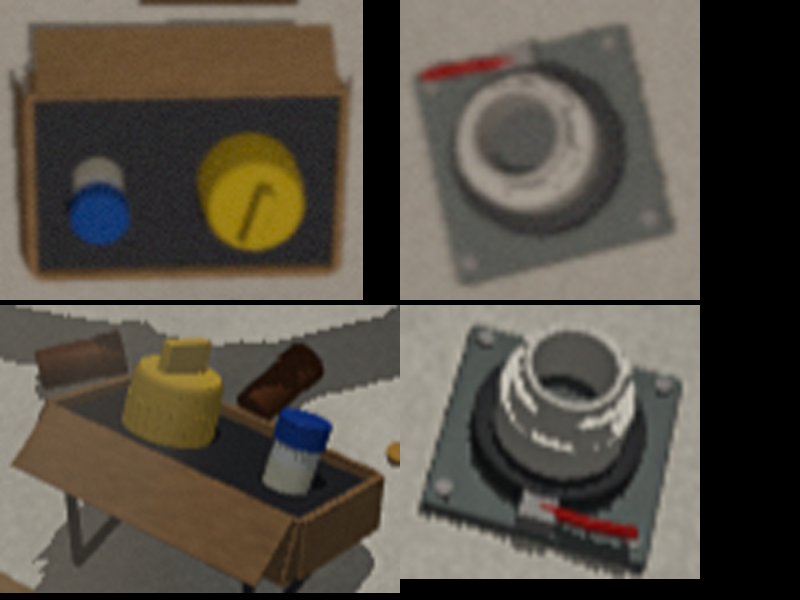

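The crop confirms it: the upright blue-capped pale jar and the yellow cover with its bar are in the foam, and the brown ones lie on the bench. The bar's long side is mostly along world x, with its shaded edge running from top px (372,231) to (380,214). The holder plate and white rim are clearly visible. Next I'll compute positions.

```bash
python3 - <<'E'
from h import *
f=lambda X,Y:(195+(X-400)/4.615,175+Y/4.615)
C=[onz('top',f(*p),.012) for p in((415,72),(627,25),(675,232),(462,285))]
print('plate ctr',np.mean(C,0).round(4),[np.linalg.norm(C[i]-C[i-1]).round(3) for i in range(4)], 'yaw',np.arctan2(*(C[0]-C[3])[[1,0]]).round(3))
print('rim top',onz('top',(220.4,203.8),.09).round(4),'rim scene',onz('scene',(402.4,248.6),.09).round(4), two((402.4,248.6),(220.4,203.8)))
jar=two((318.9,173.7),(325.9,222.6));print('cap',jar)
cov=two((279.3,164.9),(374.2,215.4));print('cov',cov)
g=lambda X,Y:(295+X/3.157,155+Y/3.158)
# carton foam/cardboard corners in top view: inner box corners
for p in((33,98),(345,95),(340,272),(32,275)): print('carton edge px',np.round(g(*p),1), onz('top',g(*p),.15).round(3))
# bar: scene crop scale 3.2
s=lambda X,Y:(225+X/3.2,135+(Y-305)/3.2)
for p,q in(((161,345),(242,240)),((212,340),(268,185))): print('bar?',two(s(*p),g(*q)))
# predicted jar/cov using model: jar cap centre -> carton frame, yaw guess
for yaw in(0,.03,.06):
    ax=np.array([-.5*np.cos(yaw),-.5*np.sin(yaw),.866]);y=np.array([-np.sin(yaw),np.cos(yaw),0])
    capc=jar[0]; org=capc-90*1e-3*ax-.07*y
    print(yaw,'org',org.round(4),'barpt',(org-.05*y+(.033+.085)*ax).round(4),px('top',org-.05*y+(.033+.064)*ax).round(1),px('scene',org-.05*y+(.033+.064)*ax).round(1))
    for sx in(-1,1):
        for sy in(-1,1):
            P=org+sx*.06*np.array([.866*np.cos(yaw),.866*np.sin(yaw),.5])+sy*.12*y+.055*ax;print('  c',px('top',P).round(1))
# zoom bar
T=cv2.imread('pics/t0.png')[190:240,350:400];S=cv2.imread('pics/s0.png')[140:190,255:305]
cv2.imwrite('pics/bar.png',np.hstack([cv2.resize(i,(400,400),interpolation=cv2.INTER_CUBIC) for i in(T,S)]))
E
```

```text
plate ctr [0.575  0.1748 0.012 ] [np.float64(0.13), np.float64(0.128), np.float64(0.127), np.float64(0.127)] yaw 0.221
rim top [0.5757 0.1761 0.09  ] rim scene [0.5757 0.1812 0.09  ] (array([0.57525397, 0.1788107 , 0.08770346]), np.float64(0.004709392681490331))
cap (array([ 0.51420375, -0.09251031,  0.14986035]), np.float64(0.0018442860744917067))
cov (array([ 0.52966154, -0.21151454,  0.13388678]), np.float64(0.001452753993623588))
carton edge px [305.5 186. ] [ 0.606 -0.044  0.15 ]
carton edge px [404.3 185.1] [ 0.601 -0.288  0.15 ]
carton edge px [402.7 241.1] [ 0.464 -0.277  0.15 ]
carton edge px [305.1 242.1] [ 0.468 -0.04   0.15 ]
bar? (array([ 0.49924023, -0.21724341,  0.16881809]), np.float64(0.039698898731325816))
bar? (array([ 0.51646053, -0.19931327,  0.20421607]), np.float64(0.04003650501209296))
0 org [ 0.5592 -0.1625  0.0719] barpt [ 0.5002 -0.2125  0.1741] [375.7 222.2] [282.1 154.7]
  c [400.6 236.3]
  c [306.5 238.9]
  c [402.4 192.3]
  c [305.  194.8]
0.03 org [ 0.5613 -0.1611  0.0719] barpt [ 0.5038 -0.2129  0.1741] [375.7 220.8] [281.3 155.5]
  c [400.9 234. ]
  c [307.  239.5]
  c [401.4 190. ]
  c [304.2 195.5]
0.06 org [ 0.5633 -0.1597  0.0719] barpt [ 0.5074 -0.2131  0.1741] [375.6 219.3] [280.6 156.4]
  c [401.1 231.8]
  c [307.4 240. ]
  c [400.4 187.8]
  c [303.4 196.1]
```

View pics/bar.png

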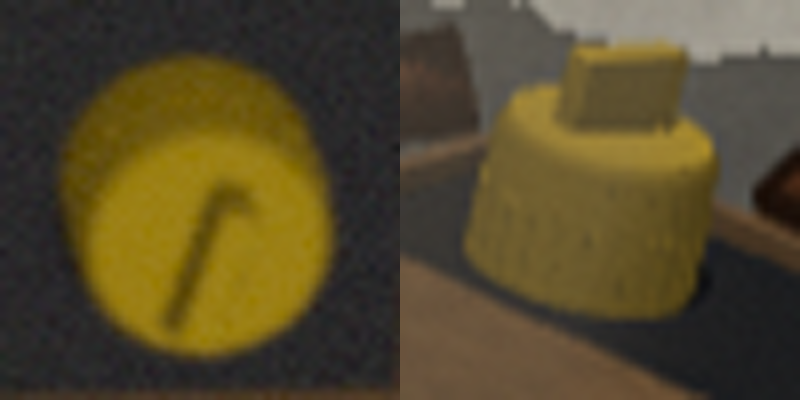

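```bash
python3 -m inch '[1,0.0127,0.037,0.002,-0.12, 1,0.0127,0.037,0.002,-0.12, 1,0.0127,0.037,0.002,-0.12, 1,0.0127,0.037,0.002,-0.12, 1,0.0127,0.037,0,0, 1,0.0127,0.037,0,0, 1,0.0127,0.037,0,0, 1,0.0127,0.037,0,0, 1,0.0127,0.037,0,0, 1,0.0127,0.037,0,0, 1,0.0127,0.037,0,0, 1,0.0127,0.037,0,0, 1,0.0127,0.037,0,0, 1,0.0127,0.037,0,0, 1,0.0127,0.037,0,0, 1,0,0,0,0, 1,0,0,0,0]'
```

```text
time_s: 1.52
position: [0.5155, -0.0901, 0.3116]
eef_rot: [1.0, -0.005, -0.0, -0.0]
ft_force: [-0.7, -0.9, 0.5]
opening: 0.0853
grasp_force: 0.0
```

```bash
python3 -m inch '[1,-0.001,-0.0024,-0.036,0, 1,0,0,-0.036,0, 0.8,0,0,-0.036,0, 0.7,0,0,0,0, 0,0,0,0,0, 0,0,0,0,0, 0,0,0,0,0, 0,0,0,0,0, 0,0,0,0,0, 0,0,0,0,0]'
```

```text
time_s: 2.35
position: [0.5142, -0.0962, 0.2051]
eef_rot: [1.0, -0.008, 0.001, 0.0]
ft_force: [0.1, 0.1, 0.7]
opening: 0.0421
grasp_force: 61.0
```

The jar is gripped. I'll draw it out 18 mm and slide uphill, so the pocket's uphill rim turns the jar upright between the pads. Then I'll lift and look.

```bash
python3 -m inch '[0,-0.0045,0,0.0078,0, 0,-0.0045,0,0.0078,0, 0,0,0,0,0, 0,0.004,0,0.0023,0, 0,0.004,0,0.0023,0, 0,0.004,0,0.0023,0, 0,0.004,0,0.0023,0]'; python3 -m inch '[0,0.004,0,0.0023,0, 0,0.004,0,0.0023,0, 0,0.004,0,0.0023,0, 0,0.004,0,0.0023,0, 0,0,0,0,0]'; python3 -m inch '[0,0,0,0.02,0, 0,0,0,0.03,0, 0,0,0,0.03,0, 0,0,0,0,0]';  python3 - <<'E'
from h import *
S=save('scene','s1.png');T=save('top','t1.png');S=cv2.cvtColor(S,4);T=cv2.cvtColor(T,4)
cv2.imwrite('pics/c1.png',np.hstack([cv2.resize(S[110:210,260:360],(400,400),interpolation=2),cv2.resize(T[170:270,280:380],(400,400),interpolation=2)]))
E
```

```text
time_s: 2.93
position: [0.5167, -0.0943, 0.2273]
eef_rot: [1.0, -0.008, -0.006, -0.001]
ft_force: [-6.6, 1.8, -1.9]
opening: 0.042
grasp_force: 60.9
time_s: 3.35
position: [0.5337, -0.0939, 0.2364]
eef_rot: [1.0, -0.007, -0.005, -0.001]
ft_force: [-5.9, 2.8, -1.6]
opening: 0.042
grasp_force: 61.4
time_s: 3.68
position: [0.5413, -0.0962, 0.3236]
eef_rot: [1.0, -0.008, 0.007, 0.0]
ft_force: [0.8, 0.1, -1.0]
opening: 0.0416
grasp_force: 61.8
```

View pics/c1.png

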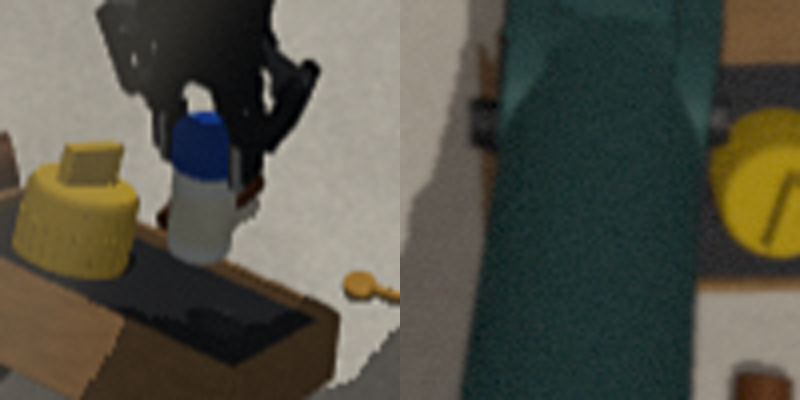

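```bash
python3 - <<'E'
from h import *
st()
I=cv2.imread('pics/s1.png');h=cv2.cvtColor(I,cv2.COLOR_BGR2HSV)
m=cv2.inRange(h,(100,120,40),(125,255,255));cnt=max(cv2.findContours(m,0,2)[0],key=cv2.contourArea);print('cap',cv2.boundingRect(cnt),np.mean(cnt[:,0],0))
p=np.array([.5413,-.0962,.3236])
G=p-[0,0,.050]
for dx in(-.2,-.1,0,.1,.2):
    ax=np.array([dx,0,(1-dx*dx)**.5]);print(dx,px('scene',G+.011*ax).round(1),px('scene',G).round(1),px('scene',G-.075*ax).round(1))
E
```

```text
{'time_s': 3.7833, 'position': [0.5385, -0.0957, 0.3193], 'eef_rot': [1.0, -0.008, 0.0024, 0.0001], 'ft_force': [0.1446, -0.0974, -1.9526], 'wrist_torque': [-0.0183, 0.0857, -0.0191], 'opening': 0.0416, 'grasp_force': 61.8288}
cap (303, 138, 14, 17) [308.76470588 145.11764706]
-0.2 [312.3 140.9] [311.8 144.8] [309.2 170.1]
-0.1 [312.  141.1] [311.8 144.8] [310.8 168.6]
0 [311.8 141.4] [311.8 144.8] [312.3 166.8]
0.1 [311.5 141.7] [311.8 144.8] [313.9 164.8]
0.2 [311.3 142. ] [311.8 144.8] [315.5 162.7]
```

```bash
python3 -m inch '[0,0.0043,0.034,0,0, 0,0.0043,0.034,0,0, 0,0.0043,0.034,0,0, 0,0.0043,0.034,0,0, 0,0.0043,0.034,0,0, 0,0.0043,0.034,0,0, 0,0.0043,0.034,0,0, 0,0.0043,0.034,-0.01,0, 0,0,0,-0.03,0, 0,0,0,-0.03,0, 0,0,0,-0.01,0, 0,0,0,0,0, 0,0,0,0,0, 0,0,0,0,0]'; python3 - <<'E'
from h import *
st()
S=save('scene','s2.png');T=save('top','t2.png');S=cv2.cvtColor(S,4);T=cv2.cvtColor(T,4)
cv2.imwrite('pics/c2.png',np.hstack([cv2.resize(S[190:290,350:450],(400,400),interpolation=2),cv2.resize(T[160:260,180:280],(400,400),interpolation=2)]))
E
```

```text
time_s: 4.95
position: [0.5723, 0.1758, 0.2389]
eef_rot: [1.0, -0.009, 0.001, -0.0]
ft_force: [-0.3, -0.1, -1.8]
opening: 0.0416
grasp_force: 61.8
{'time_s': 4.95, 'position': [0.5723, 0.1758, 0.2389], 'eef_rot': [1.0, -0.0087, 0.001, -0.0003], 'ft_force': [-0.2788, -0.1085, -1.8296], 'wrist_torque': [-0.0265, -0.0635, 0.0287], 'opening': 0.0416, 'grasp_force': 61.7519}
```

View pics/c2.png

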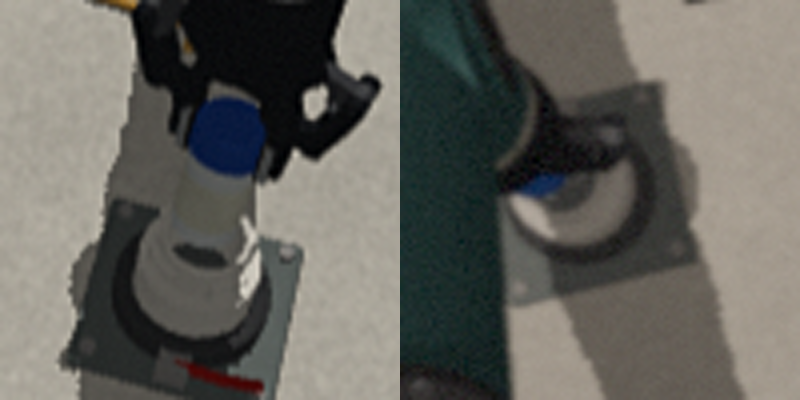

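```bash
python3 -m inch '[0,0,0,-0.012,0, 0,0,0,-0.012,0, 0,0,0,-0.007,0, 0,0,0,-0.003,0, 0,0,0,0,0]'; python3 -m inch '[0,0.0015,0.0,-0.008,0, 0,0.0015,0,-0.008,0, 0,0,0,0,0]'
```

```text
time_s: 5.47
position: [0.5711, 0.1789, 0.2096]
eef_rot: [1.0, -0.007, 0.0, -0.002]
ft_force: [-12.7, 0.3, 40.1]
opening: 0.0416
grasp_force: 70.7
time_s: 5.72
position: [0.5726, 0.1792, 0.1917]
eef_rot: [1.0, -0.007, -0.001, -0.002]
ft_force: [-11.6, 3.0, 25.8]
opening: 0.0404
grasp_force: 56.5
```

```bash
python3 - <<'E'
from h import *
st()
S=save('scene','s3.png');T=save('top','t3.png');S=cv2.cvtColor(S,4);T=cv2.cvtColor(T,4)
cv2.imwrite('pics/c3.png',np.hstack([cv2.resize(S[200:290,355:445],(400,400),interpolation=2),cv2.resize(T[160:260,180:280],(400,400),interpolation=2)]))
print(px('scene',(.5755,.1765,.09)),px('scene',(.5755,.1765,.032)),px('scene',(.5755-.05,.1765,.032)))
E
```

```text
{'time_s': 5.7167, 'position': [0.5726, 0.1792, 0.1917], 'eef_rot': [1.0, -0.0071, -0.0012, -0.002], 'ft_force': [-11.642, 3.0257, 25.7919], 'wrist_torque': [0.7942, 2.1994, 0.1214], 'opening': 0.0404, 'grasp_force': 56.538}
[400.64568793 247.68487153] [397.29111272 260.02097046] [405.25969068 245.85671822]
```

View pics/c3.png

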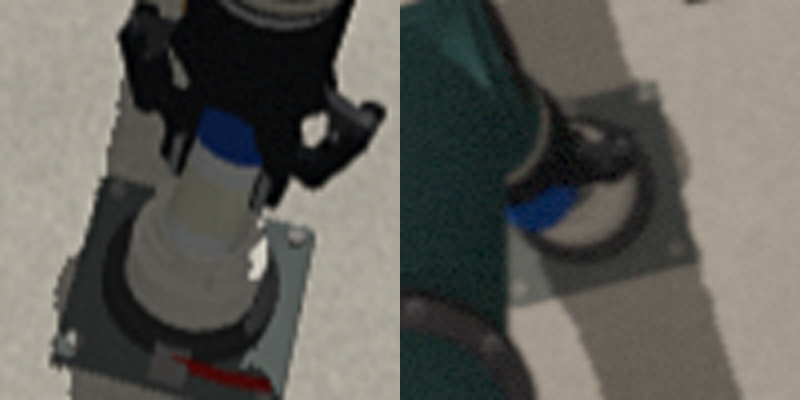

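```bash
python3 - <<'E'
from h import *
f=lambda X,Y:(362+(X-400)/(300/68),235+(Y-305)/(274/62))
C=[onz('scene',f(*p),.012) for p in((475,325),(682,378),(640,572),(420,510))]
print('plate scene',np.mean(C,0).round(4),[np.linalg.norm(C[i]-C[i-1]).round(3) for i in range(4)])
g=lambda X,Y:(355+X/4.444,200+Y/4.444)
for p in((205,250),(168,232),(245,238)): print('jar bottom edge on z=.09',onz('scene',g(*p),.09).round(4))
# bore ellipse in initial top image: grey darker disc inside white ring
for n,c,w in(('top',(220,204),16),('scene',(401,248),18)):
    I=cv2.cvtColor(cv2.imread('pics/%s0.png'%n[0]),cv2.COLOR_BGR2GRAY)
    P=cv2.resize(I[c[1]-w:c[1]+w,c[0]-w:c[0]+w],None,fx=8,fy=8,interpolation=2)
    cv2.imwrite('pics/_%s.png'%n,P)
P=np.hstack([cv2.resize(cv2.imread('pics/_%s.png'%n),(400,400)) for n in('top','scene')]);cv2.imwrite('pics/rim.png',P)
E
```

```text
plate scene [0.5802 0.1806 0.012 ] [np.float64(0.133), np.float64(0.126), np.float64(0.134), np.float64(0.126)]
jar bottom edge on z=.09 [0.5973 0.1875 0.09  ]
jar bottom edge on z=.09 [0.5972 0.1656 0.09  ]
jar bottom edge on z=.09 [0.5791 0.203  0.09  ]
```

View pics/rim.png

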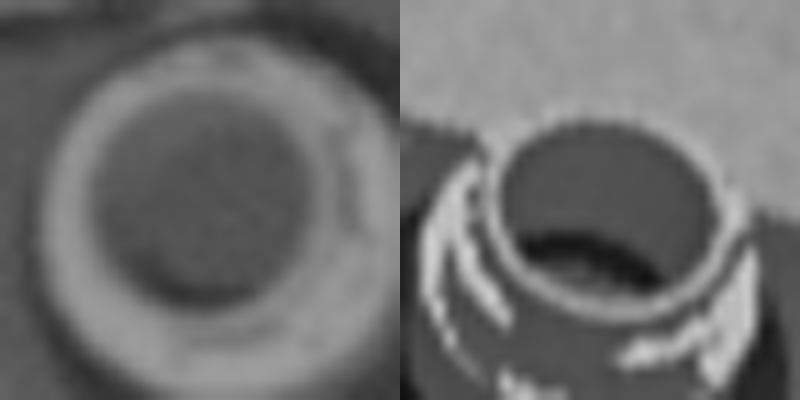

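```bash
python3 -m inch '[0,0,0,0.01,0, 0,-0.006,0.002,0.004,0, 0,0,0,0,0, 0,0,0,0,0]'; python3 -m inch '[0,0,0,-0.006,0, 0,0,0,-0.006,0, 0,0,0,-0.004,0, 0,0,0,0,0]'; python3 - <<'E'
from h import *
for n,p in(('top',(220.1,203.7)),('scene',(401.9,249.2))): print(onz(n,p,.09).round(4))
E
```

```text
time_s: 6.15
position: [0.5677, 0.1779, 0.2013]
eef_rot: [1.0, -0.008, -0.0, 0.0]
ft_force: [-0.7, 0.5, -2.8]
opening: 0.0405
grasp_force: 61.3
time_s: 6.48
position: [0.5672, 0.178, 0.1839]
eef_rot: [1.0, -0.008, -0.002, 0.001]
ft_force: [-0.7, 0.8, -2.4]
opening: 0.0402
grasp_force: 61.2
[0.576  0.1769 0.09  ]
[0.5779 0.1809 0.09  ]
```

```bash
python3 -m inch '[0,0,0,-0.005,0, 0,0.001,0,-0.004,0, 0,0.001,0,-0.003,0, 0,0,0,0,0]'
```

```text
time_s: 6.82
position: [0.5707, 0.1791, 0.1735]
eef_rot: [1.0, -0.008, 0.0, -0.001]
ft_force: [0.0, 3.2, -3.5]
opening: 0.0403
grasp_force: 60.4
```

```bash
python3 -m inch '[1,0,0,0,0, 1,0,0,0,0, 1,0,0,0,0, 1,0,0,0,0, 1,0,0,0.01,0, 1,0,0,0.04,0, 1,0,0,0.04,0, 1,-0.02,-0.02,0.02,0, 1,-0.03,-0.028,0.01,0, 1,-0.03,-0.028,0,0, 1,0,-0.04,0,0, 1,0,-0.04,0,0, 1,0,0,0,0]'; python3 - <<'E'
from h import *
S=save('scene','s4.png');T=save('top','t4.png');S=cv2.cvtColor(S,4);T=cv2.cvtColor(T,4)
cv2.imwrite('pics/c4.png',np.hstack([cv2.resize(S[200:290,355:445],(400,400),interpolation=2),cv2.resize(T[160:260,180:280],(400,400),interpolation=2)]))
for n,I in(('scene',S),('top',T)):
    m=cv2.inRange(cv2.cvtColor(I,cv2.COLOR_BGR2HSV),(100,120,40),(125,255,255));c=max(cv2.findContours(m,0,2)[0],key=cv2.contourArea);M=cv2.moments(c);print(n,cv2.boundingRect(c),M['m10']/M['m00'],M['m01']/M['m00'])
for zz in (.12,.131):print(px('top',(.5765,.179,zz)),px('scene',(.5765,.179,zz)))
E
```

```text
time_s: 7.9
position: [0.4894, 0.0136, 0.295]
eef_rot: [1.0, -0.014, 0.0, 0.002]
ft_force: [-0.5, 1.0, -0.7]
opening: 0.0852
grasp_force: 0.0
scene (394, 233, 19, 20) 402.73597983616884 242.763074984247
top (208, 192, 19, 18) 217.1118669690098 200.3885109599395
[216.9717887  201.85299062] [403.29440879 241.61988581]
[216.09593288 201.21566418] [404.00368647 239.04327301]
```

View pics/c4.png

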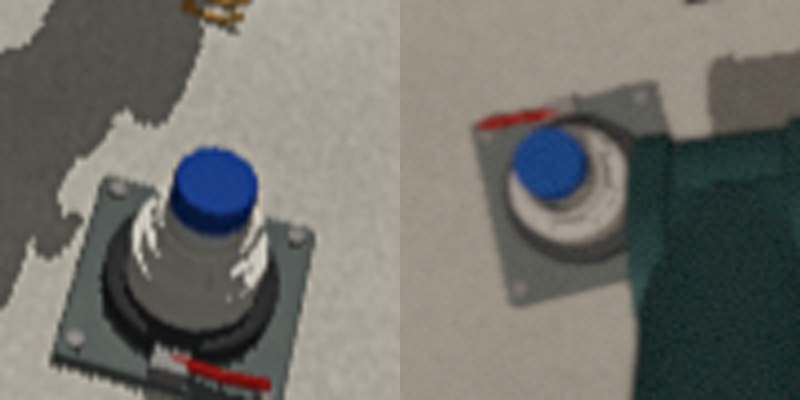

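The view shows the jar standing upright in the bore, its cap centred at scene (403,243) and top (217,200). That is within about 2 mm of the axis, so step 1 is met. Next is the cover.

```bash
python3 - <<'E'
from h import *
K,e=two((281.5,156),(376.3,220.4));print('K',K.round(4),e,'K on z=.159 top',onz('top',(376.3,220.4),.159).round(4),'scene',onz('scene',(281.5,156),.159).round(4))
J,e=two((402.7,242.8),(217.1,200.4));print('cap now',J.round(4),e)
# bar yaw: shaded edge in top (crown level) through the tilted crown plane
n=np.array([-.5,0,.866])
def onp(p):
    o,d=ray('top',p);return o+d*(n@(np.array([K[0],K[1],.159])-o))/(n@d)
a,b=[onp((350+u/8,190+v/8)) for u,v in((170,325),(222,190))]
v=b-a;print('edge len',np.linalg.norm(v),'psi',np.arctan2(v[1],v[0]/.866),'proj yaw',np.arctan2(v[1],v[0]),'mid',(a+b)/2)
st()
E
```

```text
K [ 0.5147 -0.2132  0.1544] 0.002436614645294743 K on z=.159 top [ 0.5148 -0.2137  0.159 ] scene [ 0.5179 -0.2092  0.159 ]
cap now [0.5802 0.1789 0.1196] 0.0003744997406480049
edge len 0.0467980529914002 psi -0.3259167118373465 proj yaw -0.3720854380663707 mid [ 0.51071006 -0.20937852  0.15669621]
{'time_s': 8.0, 'position': [0.4906, 0.0202, 0.2947], 'eef_rot': [0.9999, -0.0107, 0.0007, 0.0002], 'ft_force': [-0.0204, 1.7969, -0.7885], 'wrist_torque': [0.0774, 0.0245, -0.0414], 'opening': 0.0857, 'grasp_force': 0.0}
```

```bash
python3 -m inch '[0.6,0.0028,-0.0388,0,0, 0.6,0.0028,-0.0388,0,0, 0.6,0.0028,-0.0388,0,0, 0.6,0.0028,-0.0388,0,0, 0.6,0.0028,-0.0388,0,0, 0.6,0.0025,-0.039,0,0, 0.6,0,0,0,0, 0.6,0,0,-0.02,0, 0.6,0,0,-0.02,0, 0.6,0,0,-0.018,0, 0.6,0,0,0,0]'; python3 -m inch '[0.3,0,0,0,0, 0.2,0,0,0,0, 0.1,0,0,0,0, 0,0,0,0,0, 0,0,0,0,0, 0,0,0,0,0, 0,0,0,0,0, 0,0,0,0,0, 0,0,0,0,0]'
```

```text
time_s: 8.92
position: [0.5063, -0.208, 0.233]
eef_rot: [1.0, -0.007, -0.003, -0.001]
ft_force: [-1.1, -0.6, 1.0]
opening: 0.0516
grasp_force: 0.0
time_s: 9.67
position: [0.508, -0.2108, 0.2371]
eef_rot: [1.0, -0.008, 0.001, 0.0]
ft_force: [-0.5, -0.8, 6.4]
opening: 0.0107
grasp_force: 60.7
```

```bash
python3 -m inch '[0,-0.003,0,0.0052,0, 0,0,0,0,0, 0,0.0032,0,0.003,0, 0,0.0032,0,0.003,0, 0,0.0032,0,0.003,0, 0,0.0032,0,0.003,0, 0,0.0032,0,0.003,0]'; python3 -m inch '[0,0.0032,0,0.003,0, 0,0.0032,0,0.003,0, 0,0.0032,0,0.003,0, 0,0.0032,0,0.003,0, 0,0.0032,0,0.003,0, 0,0,0,0,0, 0,-0.004,0,0.03,0, 0,-0.004,0,0.035,0, 0,0,0,0,0, 0,0,0,0,0]';  python3 - <<'E'
from h import *
S=save('scene','s5.png');S=cv2.cvtColor(S,4);st()
m=cv2.inRange(cv2.cvtColor(S,cv2.COLOR_BGR2HSV),(22,130,50),(34,255,255));m[:, 340:]=0
c=max(cv2.findContours(m,0,2)[0],key=cv2.contourArea);M=cv2.moments(c);print(cv2.boundingRect(c),M['m10']/M['m00'],M['m01']/M['m00'])
p=np.array(robot.get_obs()['position'])-[0,0,.073]
for a in(-.3,-.15,0,.15):
    ax=np.array([np.sin(a),0,np.cos(a)]);mo=p-.075*ax; print(a,'mouth',px('scene',mo).round(1),'crown',px('scene',p-.008*ax).round(1))
cv2.imwrite('pics/c5.png',cv2.resize(S[90:210,230:350],(480,480),interpolation=2))
E
```

```text
time_s: 10.25
position: [0.5163, -0.2108, 0.2541]
eef_rot: [1.0, -0.009, -0.005, -0.001]
ft_force: [-5.1, -2.5, -7.1]
opening: 0.0109
grasp_force: 58.3
time_s: 11.08
position: [0.5305, -0.2105, 0.3389]
eef_rot: [1.0, -0.008, 0.004, 0.001]
ft_force: [-0.8, -0.4, -1.1]
opening: 0.0109
grasp_force: 59.2
{'time_s': 11.1333, 'position': [0.5294, -0.2101, 0.3372], 'eef_rot': [1.0, -0.0077, 0.0021, 0.0002], 'ft_force': [-0.3189, -0.0801, -0.9061], 'wrist_torque': [0.0296, 0.0275, -0.0146], 'opening': 0.011, 'grasp_force': 59.1711}
(263, 142, 17, 17) 272.6329966329966 152.9158249158249
-0.3 mouth [273.  154.6] crown [275.2 131.4]
-0.15 mouth [275.4 152.7] crown [275.5 131.3]
0 mouth [277.9 150.4] crown [275.8 131. ]
0.15 mouth [280.3 147.6] crown [276.  130.7]
```

View pics/c5.png

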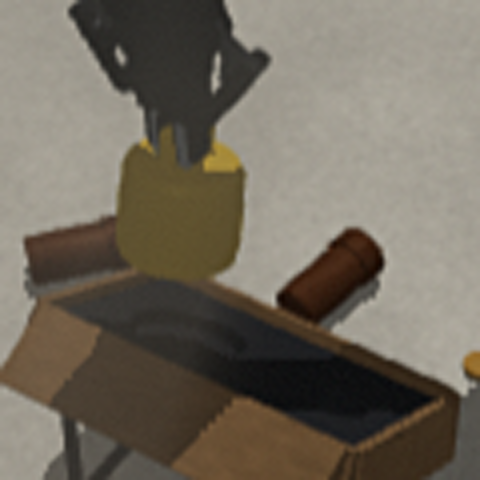

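The cover is out and nearly upright, with its bar between the pads. I'll take it to the clear bench left of the holder, set it flat and re-grasp the bar deep and square.

```bash
python3 -m inch '[0,0.002,0.038,0,0, 0,0.002,0.038,0,0, 0,0.002,0.038,0,0, 0,0.002,0.038,0,0, 0,0.002,0.038,0,0, 0,0.002,0.038,0,0, 0,0.002,0.038,0,0, 0,0.002,0.038,0,0, 0,0.002,0.038,0,0, 0,0.002,0.038,0,0, 0,0.002,0.038,0,0, 0,0.002,0.038,0,0, 0,0.002,0.038,0,0, 0,0.002,0.038,-0.01,0, 0,0,0,-0.04,0, 0,0,0,-0.04,0, 0,0,0,-0.04,0, 0,0,0,-0.02,0, 0,0,0,0,0, 0,0,0,0,0]'; python3 -m inch '[0,0,0,-0.01,0, 0,0,0,-0.008,0, 0,0,0,-0.006,0, 0,0,0,0,0]'
```

```text
time_s: 12.8
position: [0.5551, 0.3215, 0.1838]
eef_rot: [1.0, -0.008, -0.002, 0.001]
ft_force: [0.5, -0.2, -0.4]
opening: 0.011
grasp_force: 59.1
time_s: 13.13
position: [0.5558, 0.3214, 0.1615]
eef_rot: [1.0, -0.008, -0.0, 0.0]
ft_force: [-0.1, -0.7, -1.9]
opening: 0.011
grasp_force: 59.1
```

```bash
python3 -m inch '[0,0,0,-0.005,0, 0,0,0,-0.005,0, 0,0,0,0,0]'; python3 -m inch '[0,0,0,-0.004,0, 0,0,0,-0.003,0, 0,0,0,0,0]'
```

```text
time_s: 13.38
position: [0.5558, 0.3213, 0.1513]
eef_rot: [1.0, -0.008, -0.0, 0.0]
ft_force: [-1.2, -0.4, -1.3]
opening: 0.0109
grasp_force: 59.1
time_s: 13.63
position: [0.5602, 0.3216, 0.1488]
eef_rot: [1.0, -0.009, 0.004, -0.001]
ft_force: [1.2, -2.7, 16.3]
opening: 0.0111
grasp_force: 62.4
```

```bash
python3 -m inch '[0.3,0,0,0,0, 0.5,0,0,0,0, 0.5,0,0,0,0, 0.5,0,0,0,0, 0.5,0,0,0.03,0, 0.5,0,0,0.04,0, 0.5,0,0,0.04,0, 0.5,-0.01,0.04,0,0, 0.5,-0.01,0.04,0,0, 0.5,-0.01,0.04,0,0, 0.5,-0.01,0.04,0,0, 0.5,-0.01,0.04,0,0, 0.5,0,0,0,0, 0.5,0,0,0,0]'; python3 - <<'E'
from h import *
st()
for n in('scene','top'):
    I=cv2.cvtColor(save(n,n+'6.png'),4)
    h=cv2.cvtColor(I,cv2.COLOR_BGR2HSV);m=cv2.inRange(h,(22,120,40),(36,255,255))
    pc=px(n,(.56,.32,.05)).astype(int);k=np.zeros_like(m);k[pc[1]-35:pc[1]+35,pc[0]-35:pc[0]+35]=255;m&=k
    c=max(cv2.findContours(m,0,2)[0],key=cv2.contourArea);M=cv2.moments(c);print(n,'pred',pc,cv2.boundingRect(c),round(M['m10']/M['m00'],1),round(M['m01']/M['m00'],1),cv2.contourArea(c))
    # predicted upright cover outline for comparison
    t=np.linspace(0,6.283,60);P=np.array([px(n,(.56+.04*np.cos(a),.3214+.04*np.sin(a),z)) for z in(0,.064) for a in t]).astype(np.float32)
    hull=cv2.convexHull(P);Mh=cv2.moments(hull);print('   model',cv2.boundingRect(hull),round(Mh['m10']/Mh['m00'],1),round(Mh['m01']/Mh['m00'],1))
    y,x,w,hh=pc[1]-30,pc[0]-30,60,60
    # darker side of bar (top view)
    if n=='top':
        g=h[:,:,2].copy();sub=g[y:y+60,x:x+60];mm=m[y:y+60,x:x+60]
        print(np.array2string(sub[8:52:1,8:52:1]*(mm[8:52,8:52]>0)//10,max_line_width=250,threshold=9999,formatter={'int':lambda v:'%2d'%v}))
E
```

```text
time_s: 14.8
position: [0.5026, 0.526, 0.254]
eef_rot: [1.0, -0.004, -0.001, -0.001]
ft_force: [0.1, -1.2, 1.0]
opening: 0.0428
grasp_force: 0.0
{'time_s': 14.8, 'position': [0.5026, 0.526, 0.254], 'eef_rot': [1.0, -0.0044, -0.0012, -0.0008], 'ft_force': [0.0573, -1.1849, 1.0499], 'wrist_torque': [-0.0709, -0.0264, -0.0601], 'opening': 0.0428, 'grasp_force': 0.0}
scene pred [455 277] (435, 266, 38, 41) 453.2 286.1 1102.5
   model (434, 260, 41, 43) 454.5 281.5
top pred [168 213] (152, 194, 35, 31) 169.0 209.2 754.5
   model (150, 197, 39, 34) 169.4 214.0
[[ 0  0  0  0  0  0  0  0  0  0  0  0  0  0  0  0  0  0  0  0  0  0  0  0  0  0  0  0  0  0  0  0  0  0  0  0  0  0  0  0  0  0  0  0]
 [ 0  0  0  0  0  0  0  0  0  0  0  0  0  0  0  0  0  0  0  0  0  0  0  0  0  0  0  0  0  0  0  0  0  0  0  0  0  0  0  0  0  0  0  0]
 [ 0  0  0  0  0  0  0  0  0  0  0  0  0  0  0  0  0  0  0  0  0  0  0  0  0  0  0  0  0  0  0  0  0  0  0  0  0  0  0  0  0  0  0  0]
 [ 0  0  0  0  0  0  0  0  0  0  0  0  0  0  0  0  0  0  0  0 11 11 11  0 10  9  0  0  0  0  0  0  0  0  0  0  0  0  0  0  0  0  0  0]
[... 4701 characters left out ...]
 0  0  0  0  0  0  0  0]
 [ 0  0  0  0  0  0  0  0  0  0  0  0  0  0  0  0  0  0  0  0  0  0  0  0  0  0  0  0  0  0  0  0  0  0  0  0  0  0  0  0  0  0  0  0]
 [ 0  0  0  0  0  0  0  0  0  0  0  0  0  0  0  0  0  0  0  0  0  0  0  0  0  0  0  0  0  0  0  0  0  0  0  0  0  0  0  0  0  0  0  0]
 [ 0  0  0  0  0  0  0  0  0  0  0  0  0  0  0  0  0  0  0  0  0  0  0  0  0  0  0  0  0  0  0  0  0  0  0  0  0  0  0  0  0  0  0  0]
 [ 0  0  0  0  0  0  0  0  0  0  0  0  0  0  0  0  0  0  0  0  0  0  0  0  0  0  0  0  0  0  0  0  0  0  0  0  0  0  0  0  0  0  0  0]
 [ 0  0  0  0  0  0  0  0  0  0  0  0  0  0  0  0  0  0  0  0  0  0  0  0  0  0  0  0  0  0  0  0  0  0  0  0  0  0  0  0  0  0  0  0]]
```

```bash
python3 - <<'E'
from h import *
print('crown',onz('top',(166.5,208),.064).round(4),'bar edge ends',onz('top',(166.5,197),.078).round(4),onz('top',(165.2,215),.078).round(4))
I=cv2.imread('pics/scene6.png');m=cv2.inRange(cv2.cvtColor(I,cv2.COLOR_BGR2HSV),(22,120,40),(36,255,255));m[:255]=0;m[:,:425]=0;m[320:]=0;m[:,485:]=0
for r in range(262,310,4):
    c=np.flatnonzero(m[r]);print(r,(c.min(),c.max()) if len(c) else 0)
for c in((.565,.3214),(.57,.32),(.575,.3214)):
  for n in('scene','top'):
    t=np.linspace(0,6.283,60);f=lambda z,r:np.array([px(n,(c[0]+r*np.cos(a),c[1]+r*np.sin(a),z)) for a in t])
    Q=np.array([px(n,(c[0]+a*.023,c[1]+b*.006,.092)) for a in(-1,1) for b in(-1,1)])
    P=np.vstack([f(0,.04),f(.06,.04),Q]);print(c,n,P.min(0).round(1),P.max(0).round(1))
E
```

```text
crown [0.5723 0.3214 0.064 ] bar edge ends [0.5991 0.3177 0.078 ] [0.5522 0.3202 0.078 ]
262 0
266 (np.int64(461), np.int64(461))
270 (np.int64(444), np.int64(464))
274 (np.int64(441), np.int64(468))
278 (np.int64(438), np.int64(470))
282 (np.int64(436), np.int64(472))
286 (np.int64(435), np.int64(472))
290 (np.int64(435), np.int64(470))
294 (np.int64(435), np.int64(469))
298 (np.int64(437), np.int64(466))
302 (np.int64(442), np.int64(463))
306 (np.int64(451), np.int64(454))
(0.565, 0.3214) scene [434.1 262.5] [473.5 304.1]
(0.565, 0.3214) top [151.5 195.9] [188.1 228.3]
(0.57, 0.32) scene [432.8 263.8] [472.2 305.5]
(0.57, 0.32) top [152.1 194. ] [188.6 226.5]
(0.575, 0.3214) scene [432.6 265.7] [472.1 307.4]
(0.575, 0.3214) top [151.6 192.1] [188.1 224.6]
```

```bash
python3 -m inch '[0.5,0.014,-0.04,0,0, 0.5,0.014,-0.04,0,0, 0.5,0.013,-0.04,0,0, 0.5,0.013,-0.04,0,0, 0.5,0.013,-0.04,0,0, 0.5,0,0,0,0, 0.5,0,0,0,0, 0.5,0,0,0,0, 0.5,0,0,0,0]'; python3 -c "
from h import *
st()"
```

```text
time_s: 15.65
position: [0.5718, 0.3246, 0.255]
eef_rot: [1.0, -0.008, -0.0, -0.0]
ft_force: [-0.2, 0.1, 1.0]
opening: 0.0428
grasp_force: 0.0
{'time_s': 15.65, 'position': [0.5718, 0.3246, 0.255], 'eef_rot': [1.0, -0.0078, -0.0002, -0.0004], 'ft_force': [-0.2161, 0.0913, 1.0482], 'wrist_torque': [0.0084, 0.0342, 0.0284], 'opening': 0.0428, 'grasp_force': 0.0}
```

```bash
python3 -m inch '[0.5,0.001,-0.002,-0.035,0, 0.5,0,0,-0.035,0, 0.5,0,0,-0.03,0, 0.5,0,0,-0.013,0, 0.5,0,0,0,0, 0.2,0,0,0,0, 0,0,0,0,0, 0,0,0,0,0, 0,0,0,0,0, 0,0,0,0,0, 0,0,0,0,0]'
```

```text
time_s: 16.57
position: [0.5746, 0.3231, 0.1442]
eef_rot: [1.0, -0.008, 0.002, -0.001]
ft_force: [0.0, 0.9, 7.3]
opening: 0.0108
grasp_force: 61.8
```

```bash
python3 -m inch '[0,0,0,0.03,0, 0,0,0,0.04,0, 0,0,0,0.04,0, 0,0,0,0.04,0, 0,0.001,-0.036,0,0, 0,0.001,-0.036,0,0, 0,0.001,-0.036,0,0, 0,0.0005,-0.036,0,0, 0,0,0,0,0, 0,0,0,0,0, 0,0,0,-0.02,0, 0,0,0,-0.02,0, 0,0,0,-0.01,0, 0,0,0,0,0, 0,0,0,0,0]'; python3 -c "
from h import *
st()"
```

```text
time_s: 17.82
position: [0.5764, 0.1789, 0.2416]
eef_rot: [1.0, -0.007, -0.001, 0.0]
ft_force: [-0.4, -0.0, -0.9]
opening: 0.0104
grasp_force: 60.7
{'time_s': 17.8167, 'position': [0.5764, 0.1789, 0.2416], 'eef_rot': [1.0, -0.0074, -0.0007, 0.0], 'ft_force': [-0.3708, -0.0363, -0.9289], 'wrist_torque': [0.0227, 0.0482, -0.022], 'opening': 0.0104, 'grasp_force': 60.6672}
```

```bash
python3 -m inch '[0,0.0015,0,-0.005,0, 0,0,0,-0.005,0, 0,0,0,-0.003,0, 0,0,0,0,0]'; python3 -m inch '[0,0,0,-0.003,0, 0,0,0,-0.002,0, 0,0,0,0,0]'
```

```text
time_s: 18.15
position: [0.5781, 0.178, 0.2286]
eef_rot: [1.0, -0.008, -0.0, 0.0]
ft_force: [0.4, -0.1, -1.0]
opening: 0.0109
grasp_force: 60.7
time_s: 18.4
position: [0.5781, 0.1779, 0.2236]
eef_rot: [1.0, -0.008, -0.0, 0.0]
ft_force: [-0.1, 0.1, -0.4]
opening: 0.0107
grasp_force: 60.7
```

```bash
python3 -m inch '[0,0,0,-0.002,0, 0,0,0,-0.0015,0, 0,0,0,0,0]'; python3 -m inch '[0,0,0,-0.0015,0, 0,0,0,-0.0015,0, 0,0,0,0,0]'
```

```text
time_s: 18.65
position: [0.5783, 0.178, 0.2203]
eef_rot: [1.0, -0.008, -0.0, -0.0]
ft_force: [-0.8, -0.0, -2.0]
opening: 0.0105
grasp_force: 60.9
time_s: 18.9
position: [0.5788, 0.1781, 0.2195]
eef_rot: [1.0, -0.008, 0.0, -0.0]
ft_force: [-3.0, -1.1, 11.5]
opening: 0.0106
grasp_force: 62.7
```

```bash
python3 -c "
from h import *
print(robot.get_obs()['qpos'])"; python3 -m inch '[0,0,0,0,0.12, 0,0,0,0,0]' | grep -E 'pos|force|rot' ; python3 -m inch '[0,0,0,0,0.12, 0,0,0,0,0]'| grep -E 'pos|force|rot'
```

```text
[-0.36758282  0.5474468  -0.00799735  1.94955518  0.00697585  0.64392543
 -1.96730523]
position: [0.5787, 0.178, 0.2181]
eef_rot: [0.999, 0.053, 0.001, -0.0]
ft_force: [0.8, -0.6, -1.7]
grasp_force: 60.7
position: [0.5781, 0.1778, 0.2172]
eef_rot: [0.994, 0.111, -0.0, -0.0]
ft_force: [-1.4, -0.8, -1.2]
grasp_force: 60.7
```

```bash
python3 -c "
from h import *
print(robot.get_obs()['qpos'][6])"; python3 -m inch '[0,0,0,-0.0015,0, 0,0,0,0,0]' | grep -E 'pos|force|rot' ; python3 -m inch '[0,0,0,-0.0015,0, 0,0,0,0,0]'| grep -E 'pos|force|rot';  python3 -m inch '[0,0,0,-0.0015,0, 0,0,0,0,0]'| grep -E 'pos|force|rot'
```

```text
-1.7839361070519897
position: [0.5781, 0.1778, 0.2154]
eef_rot: [0.994, 0.11, -0.0, 0.0]
ft_force: [-1.0, -0.3, -1.6]
grasp_force: 60.7
position: [0.5783, 0.178, 0.2143]
eef_rot: [0.994, 0.111, -0.0, 0.0]
ft_force: [-0.1, -0.1, 0.7]
grasp_force: 60.9
position: [0.5784, 0.178, 0.2131]
eef_rot: [0.994, 0.111, 0.0, 0.0]
ft_force: [-0.9, -1.2, 1.5]
grasp_force: 61.2
```

```bash
python3 -m inch '[0,0,0,-0.002,0, 0,0,0,-0.002,0, 0,0,0,0,0]' | grep -E 'pos|force|rot' ; python3 -m inch '[0,0,0,-0.0015,0, 0,0,0,-0.001,0, 0,0,0,0,0]'| grep -E 'pos|force|rot'
```

```text
position: [0.5786, 0.1781, 0.2097]
eef_rot: [0.994, 0.111, 0.0, -0.0]
ft_force: [-1.5, -1.3, 8.6]
grasp_force: 62.0
position: [0.5787, 0.1781, 0.2079]
eef_rot: [0.994, 0.111, 0.0, -0.0]
ft_force: [-3.1, -1.3, 11.6]
grasp_force: 62.5
```

```bash
python3 -m inch '[0,0,0,-0.0015,0, 0,0,0,0,0]' | grep -E 'pos|force|rot' ; python3 -m inch '[0,0,0,0,-0.1, 0,0,0,0,-0.1, 0,0,0,0,-0.1, 0,0,0,0,0]'| grep -E 'pos|force|rot'; python3 -c "
from h import *
st()"
```

```text
position: [0.5788, 0.1782, 0.2073]
eef_rot: [0.994, 0.111, 0.0, -0.0]
ft_force: [-4.6, -2.6, 15.7]
grasp_force: 63.1
position: [0.5796, 0.1786, 0.2072]
eef_rot: [0.999, -0.04, 0.002, -0.001]
ft_force: [-2.4, -1.1, 12.5]
grasp_force: 62.8
{'time_s': 20.7333, 'position': [0.5796, 0.1786, 0.2072], 'eef_rot': [0.9992, -0.0399, 0.0017, -0.0005], 'ft_force': [-2.3819, -1.1351, 12.5015], 'wrist_torque': [-0.1948, 0.5333, -0.1066], 'opening': 0.0106, 'grasp_force': 62.793}
```

```bash
for i in 1; do python3 -m inch '[0,0,0,0,-0.1, 0,0,0,0,-0.1, 0,0,0,0,0]'| grep -E 'pos|force|rot'; python3 -c "
from h import *
print(robot.get_obs()['wrist_torque'])"; python3 -m inch '[0,0,0,0,-0.1, 0,0,0,0,-0.1, 0,0,0,0,0]'| grep -E 'pos|force|rot'; python3 -c "
from h import *
print(robot.get_obs()['wrist_torque'],robot.get_obs()['qpos'][6])"; done
```

```text
position: [0.5797, 0.1786, 0.2072]
eef_rot: [0.99, -0.139, 0.002, -0.001]
ft_force: [-1.8, -1.1, 13.3]
grasp_force: 62.8
[-0.15763093  0.44598552 -0.10566708]
position: [0.5797, 0.1782, 0.2072]
eef_rot: [0.971, -0.238, 0.002, -0.001]
ft_force: [-1.5, -0.6, 13.1]
grasp_force: 62.8
[-0.30881277  0.48433805 -0.06644321] -2.312888617762313
```

```bash
python3 -m inch '[0,0,0,0,-0.1, 0,0,0,0,-0.1, 0,0,0,0,0]'| grep -E 'pos|force|rot'; python3 -c "
from h import *
print(robot.get_obs()['wrist_torque'],robot.get_obs()['qpos'][6])"; python3 -m inch '[0,0,0,0,-0.1, 0,0,0,0,0]'| grep -E 'pos|force|rot'; python3 -c "
from h import *
print(robot.get_obs()['wrist_torque'],robot.get_obs()['qpos'][6])"
```

```text
position: [0.5787, 0.1774, 0.2073]
eef_rot: [0.943, -0.332, 0.0, 0.0]
ft_force: [-4.1, -2.6, 16.5]
grasp_force: 63.3
[-0.6573005   1.06559904  0.25044755] -2.459943017005475
position: [0.5788, 0.1772, 0.2074]
eef_rot: [0.926, -0.377, 0.001, 0.001]
ft_force: [-5.3, -3.5, 16.6]
grasp_force: 83.4
[-0.89056775  0.86194177  1.07629506] -2.5318299017675723
```

```bash
python3 -m inch '[0,0,0,0.002,0, 0,0,0,0.002,0, 0,0,0,0.002,0, 0,0,0,0,0]'; python3 -m inch '[0,0,0,0.002,0, 0,0,0,0.001,0, 0,0,0,0,0]'
```

```text
time_s: 21.98
position: [0.5785, 0.1773, 0.2106]
eef_rot: [0.926, -0.377, 0.0, 0.001]
ft_force: [1.5, -3.7, -1.3]
opening: 0.0108
grasp_force: 82.6
time_s: 22.23
position: [0.5782, 0.177, 0.2125]
eef_rot: [0.926, -0.378, 0.0, 0.001]
ft_force: [4.0, -3.4, -14.0]
opening: 0.0107
grasp_force: 81.7
```

The cover holds against a 14 N upward pull, so it is caught. Next I'll ease off, let go, retreat and check.

```bash
python3 -m inch '[0,0,0,-0.002,0, 0,0,0,0,0, 0.2,0,0,0,0, 0.5,0,0,0,0, 0.5,0,0,0,0, 0.5,0,0,0,0, 0.5,0,0,0.02,0, 0.5,0,0,0.04,0, 0.5,0,0,0.04,0, 0.5,-0.01,-0.04,0,0, 0.5,-0.02,-0.035,0,0, 0.5,-0.02,-0.035,0,0, 0.5,0,-0.04,0,0, 0.5,0,-0.04,0,0, 0.5,0,0,0,0, 0.5,0,0,0,0]'; python3 - <<'E'
from h import *
c=(.577,.179)
for n in('scene','top'):
    I=cv2.cvtColor(save(n,n+'7.png'),4);m=cv2.inRange(cv2.cvtColor(I,cv2.COLOR_BGR2HSV),(22,120,40),(36,255,255))
    pc=px(n,(*c,.1)).astype(int);k=np.zeros_like(m);k[pc[1]-40:pc[1]+40,pc[0]-40:pc[0]+40]=255;m&=k
    q=max(cv2.findContours(m,0,2)[0],key=cv2.contourArea);b=cv2.boundingRect(q);print(n,'seen',b[:2],(b[0]+b[2],b[1]+b[3]))
    for z0 in(.063,.068,.076):
        t=np.linspace(0,6.283,60);yw=-.77
        Q=[px(n,(c[0]+a*.023*np.cos(yw)-e*.006*np.sin(yw),c[1]+a*.023*np.sin(yw)+e*.006*np.cos(yw),z0+.092)) for a in(-1,1) for e in(-1,1)]
        P=np.array([px(n,(c[0]+.04*np.cos(a),c[1]+.04*np.sin(a),z0+z)) for z in(0,.06) for a in t]+Q);print('  model',z0,P.min(0).round(1),P.max(0).round(1))
E
```

```text
time_s: 23.57
position: [0.5281, -0.0147, 0.3126]
eef_rot: [0.924, -0.382, 0.0, -0.0]
ft_force: [0.1, -0.1, 0.0]
opening: 0.0429
grasp_force: 0.0
scene seen (385, 227) (420, 267)
  model 0.063 [383.6 227.4] [420.4 268.5]
  model 0.068 [383.8 226.2] [420.8 267.5]
  model 0.076 [384.2 224.2] [421.5 265.8]
top seen (202, 187) (236, 220)
  model 0.063 [200.7 185.7] [236.6 220. ]
  model 0.068 [200.2 185.4] [236.3 219.8]
  model 0.076 [199.5 184.8] [235.8 219.5]
```

```bash
python3 -c "
from plant import robot
print(robot.finish_job())"
```

```text
the job is handed in; nothing more can be done
None
```

The job is handed in at about 24 s: the jar stands cap up in the canister, and the yellow cover is locked over it; it held against a 14 N upward pull, and its outline in both cameras fits the 68 mm locked height, but the hand-in gave no verdict.

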